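# Refit the crank of a herb mill

### The job

The crank of the herb mill has been taken off for washing and lies on the table. Turn it to match the four splines of the mill's leaning drive shaft, thread it on fully home against the flange, then turn the shaft with it by about a quarter turn, either way, to check that it drives. Leave the crank on the shaft in its new position, let go, and leave the mug, the jar and the dish where they are.

Things in the scene. Friction and masses are not known exactly. Their poses are not given: they have to be found in the camera images.
- crank: Loose aluminium crank, 0.35 kg, lying flat. Square hub 48 x 48 mm, 40 mm tall, with a cross-shaped hole right through: two slots 9.5 mm wide, 28.5 mm long, along its own x and y; it fits the shaft in four positions a quarter turn apart. Origin: centre of the hub's underside (the face that seats); z up along the hole, x along the arm. Grip the hub's two bare y faces, 48 mm apart.
- crank_knob (a point): Top of the crank's turned wooden knob (28 mm thick), 122 mm from the crank's origin along x and 66 mm above its underside. The arm that carries it leaves the hub's +x face: flat bar 24 mm wide, 14 mm thick, flush with the hub's underside, ending 142 mm from the origin.
- mill: Herb mill, fixed. Base 170 x 120 x 12 mm; steel drum 94 mm across on a column, leaning 30 degrees towards the mill's own -x (roughly to the robot); the drive shaft leaves its top along its axis. Hopper on the +x side, 147 mm high; outlet on +y. Origin: on the table, 60 mm from the base's centre towards -x. The drum's top is 26 mm below the flange face: a seated crank clears everything all the way round.
- shaft_seat (a point): Centre of the outer face of the shaft's flange (44 mm across, 8 mm thick), against which the hub's underside must end; 160 mm above the mill's origin. z points outward along the shaft, 30 degrees from vertical; x and y lie along the splines and turn with the shaft.
- shaft_tip (a point): Centre of the outer end of the splined shaft, 34 mm from shaft_seat along z; same axes. The splines form a cross: two blades 26 mm long and 7 mm thick, along x and y; their last 3.5 mm are rounded as a lead-in.
- shaft_rim (a point): Point on the edge of the shaft's flange, 22 mm from the axis along the shaft's x; shows how far the shaft has been turned since the start.
- shaft (a joint): Rotation of the drive shaft about its axis, rad, positive anticlockwise seen from its outer end. Starts within an eighth of a turn of 0, turns either way (a full turn) against a steady friction of 0.25 N m, and stays where it is left.
- mug: White mug, 76 mm across, 85 mm tall, with a handle; loose bystander. Origin: centre of its underside.
- dish: Open glass dish, 120 x 170 x 50 mm, with picked flower heads in it; loose bystander. Origin: centre of its underside.
- jar: Closed glass jar, 72 mm across, 110 mm tall; loose bystander. Origin: centre of its underside.
There are look-alikes about, which are no part of the job. What is meant by the crank is not orange or yellow, and is the larger of those in its own colour.

How it is judged:
On the way, in this order (a step that is already met when the one before it is completed fails the run):
1. the crank is threaded fully home on the shaft (distance between crank and shaft_seat below 0.005 m and angle between the z axis of crank and the z axis of shaft_seat, either way round below 0.07 rad), for 0.2 s.
2. the shaft has been turned about a quarter turn with the crank home (all of step 1 and distance of shaft_rim from where it was at the start of the episode between 0.0186 and 0.0399 m), for 0.2 s.
At the end, for the whole second after the job is handed in: The crank sits home on the shaft (underside's centre within 5 mm of the flange's centre, hole within 4 degrees of the shaft's axis), at rest and let go, and the shaft stands 50 to 130 degrees, either way, from where it stood at the start (all of step 2 and linear speed of crank below 0.02 m/s); the robot touches nothing.
It fails at once if the mug, the jar or the dish is moved more than 30 mm (distance of any of mug, jar, dish from where it was at the start of the episode above 0.03 m).
It also fails if it takes over 50 s, if anything falls off the work surface, if the arm or the gripper's body presses on something with over 40 N, if the wrist force passes 120 N, or if a joint passes its speed limit or range.

### The arm

A 7-joint arm with a two-finger parallel gripper is mounted at the origin on the work surface. World frame = base frame: x ahead of the robot, y to its left, z up, the work surface at z = 0. Lengths are in m, angles in rad, forces in N, time in s.
With the tool pointing down it reaches from about 0.4 to 0.875 m from the base axis. Payload 19.3 kg.
Tool frame: the origin (TCP) lies where the fingers leave the gripper's body, on its centre line; the fingertips stand bot.tip_reach ahead of it and the grasp point (between the pads) lies 54 mm ahead of it (bot.tip_reach is the distance from the TCP to the fingertips, in m); z points along the fingers, y is the line along which they close (so a half turn about z gives the same grasp; the last joint's range is limited). The gripper opens to 85 mm and grips with 20 to 120 N. Pads are 22 mm wide; open, the fingers measure 114 mm over their backs; the gripper's body (76 mm by 85 mm) begins 54 mm behind the grasp point. The pads swing forward as they close: fully open they stand 13 mm farther back than shut.
Start: joints at [-1.418, 0.521, -0.036, 1.599, 0.021, 1.021, -0.113], TCP at [0.138, 0.61, 0.304] pointing down, gripper open.
Joint ranges: [-2.91, 2.91], [-0.3, 2.13], [-1.5, 1.42], [0.17, 2.43], [-1.26, 4.41], [0.16, 1.93], [-2.52, 2.52]. Speed limits (rad/s): [1.89, 1.89, 2.39, 2.39, 3.01, 3.01, 3.01].

### API

Orientations are given as [roll, pitch, yaw] about the fixed x, y, z axes, in that order (R = Rz(yaw) Ry(pitch) Rx(roll)).
In Python, from workcell import bot gives the robot as it stands. The module is installed in compiled form; this text tells all that it offers.
- The arm moves only by the shell command python3 -m jog 'ROWS' [FORCE]. ROWS is JSON, a list that holds one entry, the list of rows, each a list of 7 numbers: the shift along the tool's x, y, z in mm, then the turn, a rotation vector about the tool's x, y, z in rad, then the opening, from 0 (shut) to 1 (fully open). In form: [[[tx, ty, tz, wx, wy, wz, fingers], ...]]. A call has 1 to 5 rows; each row shifts and turns the commanded pose from where the row before left it, along the tool's axes as they then stand; what a row does not reach is not made up. A row lasts 1/10 s, in which the tool goes at most 50 mm and 8.59 degrees, less where a joint would pass 70% of its speed; a pose out of reach is approached as far as the arm can. A call is refused whole if a number of a shift passes 50 or a number of a turn 0.15, either way. A call with a gripper value outside its range is refused whole. The fingers move at their own pace and stop on an object; FORCE is the grip in N (left out, the last holds). Time passes only in rows, so rows that do not move let the fingers close. It gives the time, the measured TCP pose, the force, the opening and the grip force at its end, in the units of the state.
- bot.observe(): the state, without advancing time (a new reading comes with each control period).
- bot.grab_frame(name): name is "side" or "top" or "wrist"; returns a dict with "img" (420x560x3 uint8, red, green, blue), "intrinsics" (3x3 intrinsics, pixels), "k1" (the pictures are not rectified: a ray, as slopes to the right and down, at radius r is drawn at 1 + k1 r^2 times it, then the intrinsics apply), "R" (3x3) and "t" (3): a world point X has camera coordinates R X + t; the wrist camera has in their place "tool_from_camera" (4x4, takes a point from camera to tool coordinates, whose origin is the TCP and whose axes are the flange's). Camera axes: x right, y down, z forward; pixel columns grow to the right and rows downward; lengths in m; the calibration is good to about 2 mm. A picture is of the moment at which its call begins: read the wrist's pose just before it. There is no depth.
- bot.job_done(): hands the job in; it is judged then, once.
Trained networks look in a picture, given as the dict that the camera call returned (one of the last four; its "shot" number tells which), for a name from the list of things; names that differ only in an ending like _2 or _b are one class to them, and where a whole thing is asked for, a point or a joint stands for the part that bears it (a point fixed in the world has none). Each returns a list of dicts, best first, with "conf" (0 to 1); they miss things now and then, are a little off and sometimes report something else, mostly with a low value. They report only what shows in the picture. A call takes as long as a camera call. They do not tell look-alikes from the thing itself.
- bot.trace(query, picture): "region" (420x560 bool, what is visible of it).
- bot.spot_point(query, picture): "xyz" ([x, y, z] in m, in world coordinates, good to about 4 mm: a listed point, or the origin of a listed thing).
The state is a dict: "clock": time; "qpos": joint angles; "qd": joint speeds; "joint_efforts": joint torques, N m; "position": TCP position; "tool_rot": TCP orientation; "force": force on the tool from outside, world axes, zero at the start; "moment": the same for the moment, N m; "grip_width": finger opening in m; "finger_force": force on a finger pad.
Only numpy, scipy, OpenCV 4.12 (cv2) and the standard library are available. Lean on these libraries where they do the work, as an engineer would, in place of code of your own. Each camera call takes 0.05 s, during which the arm holds its last target. There are 200 camera calls.

## Working session

There is one attempt and no reset: what is moved stays moved. The work goes in short steps, Python scripts to look and compute and a shell command to move; the robot and the scene stay as the last step left them, time stands still between calls to the robot, and variables do not carry over. Pictures are saved under pics/ and viewed, at most 10 in all, crops included, and the job is handed in when it is done.

```bash
mkdir -p pics; cat > h.py <<'E'
import numpy as np,cv2
from workcell import bot
from scipy.spatial.transform import Rotation as Ro
def cam(f):
    return np.array(f["intrinsics"]),np.array(f["R"]),np.array(f["t"]),f["k1"]
def wristcam(f,s):
    T=np.array(f["tool_from_camera"]);Rt=Ro.from_euler('xyz',s["tool_rot"]).as_matrix()
    Rwc=Rt@T[:3,:3];c=Rt@T[:3,3]+np.array(s["position"])
    f["R"]=Rwc.T;f["t"]=-Rwc.T@c
    return f
def proj(f,X):
    K,R,t,k=cam(f);c=np.atleast_2d(X)@R.T+t;s=c[:,:2]/c[:,2:];s=s*(1+k*(s**2).sum(1,keepdims=True))
    return s@K[:2,:2].T+K[:2,2]
def ray(f,px):
    K,R,t,k=cam(f);d=(np.atleast_2d(px).astype(float)-K[:2,2])@np.linalg.inv(K[:2,:2]).T
    u=d.copy()
    for _ in range(20):u=d/(1+k*(u**2).sum(1,keepdims=True))
    D=np.c_[u,np.ones(len(u))]@R
    return -R.T@t,D
def onz(f,px,z):
    o,D=ray(f,px);return o+D*((z-o[2])/D[:,2:])
def save(f,n):cv2.imwrite("pics/"+n,np.array(f["img"])[:,:,::-1])
E
python3 - <<'E'
from h import *
s=bot.observe();print(s,bot.tip_reach)
fs=bot.grab_frame("side");ft=bot.grab_frame("top")
save(fs,"s0.png");save(ft,"t0.png")
for f,n in((fs,"side"),(ft,"top")):
    for q in["crank","crank_knob","mill","shaft_seat","shaft_tip","shaft_rim","mug","dish","jar"]:
        for r in bot.spot_point(q,f)[:4]:
            print(n,q,round(r["conf"],2),np.round(r["xyz"],3),proj(f,r["xyz"]).round()[0])
E
```

```text
{'clock': 0.0, 'qpos': array([-1.41824124,  0.52206775, -0.03631455,  1.59999654,  0.02117295,
        1.02111223, -0.11281146]), 'qd': array([-7.49238142e-04,  3.09404135e-04,  5.39506069e-04,  3.48339035e-04,
        8.93399734e-04, -3.70916302e-04,  4.87479881e-05]), 'joint_efforts': array([ 1.77866223e-03, -9.27094889e+01,  1.98068999e+00, -3.69928694e+01,
        1.78394420e-02,  8.16714135e-03, -8.98228905e-05]), 'position': array([0.13804841, 0.60930005, 0.30329644]), 'tool_rot': array([-3.14039473e+00,  6.94980182e-05,  2.91879067e+00]), 'force': array([-1.5224109 , -0.02466394, -0.43020763]), 'moment': array([ 0.01105947, -0.02573629,  0.06154129]), 'finger_force': 0.0, 'grip_width': 0.08556764901269688} 0.0726
side crank 0.9 [ 0.754  0.266 -0.002] [289. 183.]
side crank 0.83 [ 0.402  0.216 -0.003] [192. 224.]
side crank 0.65 [0.591 0.03  0.001] [274. 244.]
side crank 0.63 [0.526 0.179 0.007] [234. 217.]
side crank_knob 0.88 [0.34  0.17  0.044] [172. 229.]
side crank_knob 0.86 [0.827 0.362 0.065] [295. 148.]
side crank_knob 0.84 [0.614 0.264 0.064] [249. 179.]
side crank_kno
[... 510 characters left out ...]
.57 [0.4   0.216 0.   ] [205. 276.]
top crank 0.55 [ 0.753  0.268 -0.001] [190. 169.]
top crank_knob 0.83 [0.828 0.359 0.065] [159. 142.]
top crank_knob 0.7 [0.617 0.268 0.066] [186. 207.]
top crank_knob 0.56 [0.661 0.076 0.045] [247. 193.]
top crank_knob 0.49 [0.336 0.167 0.043] [218. 296.]
top mill 0.61 [ 0.562 -0.222 -0.003] [338. 225.]
top shaft_seat 0.54 [ 0.559 -0.222  0.16 ] [347. 220.]
top shaft_tip 0.65 [ 0.579 -0.216  0.172] [345. 213.]
top shaft_tip 0.53 [ 0.549 -0.229  0.188] [351. 222.]
top shaft_rim 0.68 [ 0.58  -0.215  0.171] [345. 213.]
top mug 0.89 [ 0.471 -0.014  0.002] [276. 253.]
top dish 0.77 [ 0.636 -0.476  0.002] [413. 202.]
top jar 0.69 [0.569 0.43  0.   ] [140. 224.]
```

```bash
python3 -c "
import cv2,numpy as np
cv2.imwrite('pics/both.png',cv2.resize(np.hstack([cv2.imread('pics/t0.png'),cv2.imread('pics/s0.png')]),(800,300)))"
```

```text
(no output)
```

View pics/t0.png

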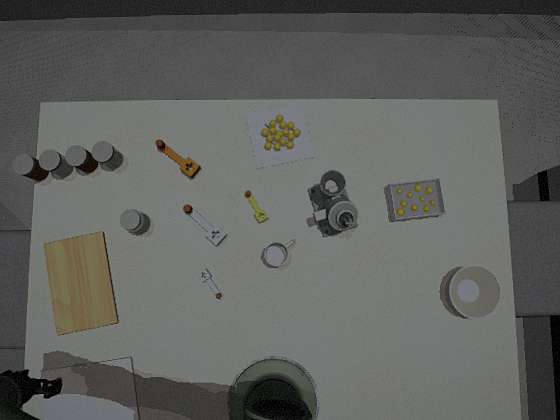

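View pics/s0.png

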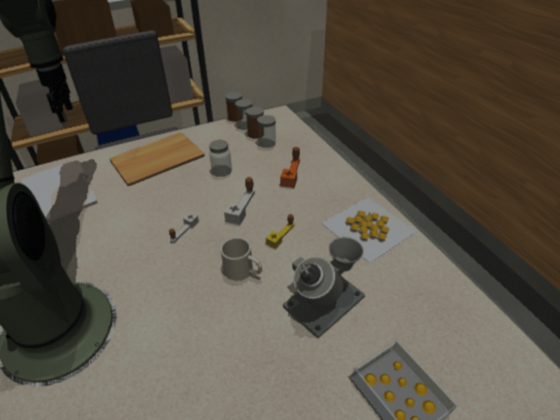

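The top picture shows four cranks: large grey, hub at (217,237) and knob at (186,207); small grey (205,276); orange (190,169); yellow (262,217). The description fits the large grey one, at about (0.526, 0.177) with yaw near 45°. Next I move above it and check with a wrist close-up.

```bash
R='x'
python3 -m jog '[[[-39,-30,0,0,0,0,1],[-39,-30,0,0,0,0,1],[-39,-30,0,0,0,0,1],[-39,-30,0,0,0,0,1],[-39,-30,0,0,0,0,1]]]' | tail -3
python3 -m jog '[[[-39,-30,0,0,0,0,1],[-39,-30,0,0,0,0,1],[-39,-30,0,0,0,0,1],[-39,-30,0,0,0,0,1],[-39,-30,0,0,0,0,1]]]' | tail -3
python3 -m jog '[[[0,0,0,0,0,-0.145,1],[0,0,0,0,0,-0.145,1],[0,0,0,0,0,-0.145,1],[0,0,0,0,0,-0.145,1]]]' | tail -3
python3 -m jog '[[[0,0,0,0,0,-0.145,1],[0,0,0,0,0,-0.145,1],[0,0,0,0,0,-0.145,1],[0,0,0,0,0,0,1]]]' | tail -3
python3 - <<'E'
from h import *
s=bot.observe();print(s["clock"],s["qpos"].round(2),s["position"].round(3),s["tool_rot"].round(3),s["force"].round(1))
f=wristcam(bot.grab_frame("wrist"),s);save(f,"w1.png");print(-f["R"].T@f["t"],f["R"][2])
for q in["crank","crank_knob"]:
    for r in bot.spot_point(q,f)[:4]:print(q,round(r["conf"],2),np.round(r["xyz"],4),proj(f,r["xyz"]).round()[0])
E
```

```text
force: [0.8, 0.4, -0.1]
grip_width: 0.0852
finger_force: 0.0
force: [0.0, 0.8, 0.7]
grip_width: 0.0856
finger_force: 0.0
force: [0.3, -0.0, -0.7]
grip_width: 0.0855
finger_force: 0.0
force: [-0.1, 0.4, 0.0]
grip_width: 0.0855
finger_force: 0.0
2.8 [-0.49  0.34 -0.12  1.9   0.05  0.91  1.73] [0.452 0.231 0.304] [ 3.142  0.    -2.347] [-0.1  0.4  0. ]
[0.39667404 0.17565485 0.37407937] [ 0.21267485  0.21808937 -0.95247385]
crank 0.78 [0.5304 0.175  0.0032] [187. 189.]
crank 0.68 [0.4071 0.2193 0.    ] [304. 135.]
crank 0.64 [0.5914 0.0312 0.0025] [ 39. 131.]
crank_knob 0.83 [0.6149 0.2652 0.0643] [185. 328.]
crank_knob 0.74 [0.337  0.1684 0.0418] [326.  35.]
crank_knob 0.64 [0.6611 0.0704 0.0446] [  4. 217.]
```

View pics/w1.png

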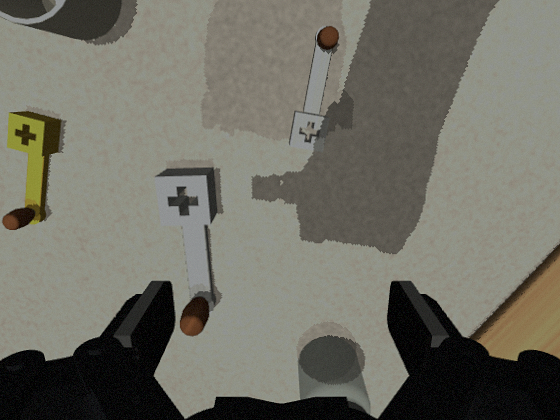

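The large grey crank is at pixel (187,200), with its knob at (195,315); the small grey one at (308,130) and the yellow one at (25,133) are the look-alikes. I move over it and measure accurately.

```bash
python3 -m jog '[[[-7,-46,0,0,0,0,1],[-7,-46,0,0,0,0,1],[0,0,40,0,0,0,1],[0,0,40,0,0,0,1],[0,0,0,0,0,0,1]]]' | tail -3
cat >> h.py <<'E'
def ortho(f,c,ex,ey,half,mm=0.25):
    # rectified patch of plane through c, axes ex,ey; returns image, px->coords scale
    n=int(half/ (mm/1000));g=np.arange(-n,n+1)*mm/1000
    X=c+g[None,:,None]*ex+g[:,None,None]*ey
    p=proj(f,X.reshape(-1,3)).reshape(2*n+1,2*n+1,2).astype(np.float32)
    return cv2.remap(np.array(f["img"]),p[...,0],p[...,1],cv2.INTER_LINEAR)
def crossmask(n,mm,dx,dy,a,L,W,H=None):
    g=np.arange(-n,n+1)*mm;x,y=np.meshgrid(g-dx,g-dy);u=x*np.cos(a)+y*np.sin(a);v=-x*np.sin(a)+y*np.cos(a)
    au,av=abs(u),abs(v);return ((au<L/2)&(av<W/2))|((av<L/2)&(au<W/2)), (au<24)&(av<24)
E
python3 - <<'E'
from h import *
s=bot.observe();print(s["clock"],s["qpos"].round(2),s["position"].round(4),s["tool_rot"].round(4))
f=wristcam(bot.grab_frame("wrist"),s);save(f,"w2.png")
for q in["crank","crank_knob"]:
    for r in bot.spot_point(q,f)[:2]:print(q,round(r["conf"],2),np.round(r["xyz"],4))
r=bot.spot_point("crank",f)[0]["xyz"];c=np.array([r[0],r[1],0.040])
o=ortho(f,c,np.array([1,0,0.]),np.array([0,1.,0]),.045);cv2.imwrite("pics/o2.png",cv2.resize(o,(600,600))[:,:,::-1])
g=cv2.GaussianBlur(cv2.cvtColor(o,cv2.COLOR_RGB2GRAY),(0,0),2).astype(float)
n=g.shape[0]//2
best=[]
for a in np.radians(np.arange(-45,45,1.)):
  for dx in np.arange(-10,10.1,1):
    for dy in np.arange(-10,10.1,1):
      m,h=crossmask(n,.25,dx,dy,a,28.5,9.5)
      best.append((g[h&~m].mean()-g[m].mean(),np.degrees(a),dx,dy))
best.sort(reverse=True);print(c,best[:4])
E
```

```text
force: [-0.3, -0.2, 0.1]
grip_width: 0.0857
finger_force: 0.0
3.45 [-0.37  0.52 -0.08  1.86  0.06  0.77  1.88] [0.5257 0.1753 0.22  ] [ 3.139  -0.0066 -2.3522]
crank 0.8 [ 0.7543  0.2665 -0.0047]
crank 0.76 [ 0.4046  0.2176 -0.0034]
crank_knob 0.91 [0.6133 0.2652 0.0652]
crank_knob 0.55 [0.6603 0.0757 0.0443]
[0.7543 0.2665 0.04  ] [(np.float64(0.45307650789367154), np.float64(1.0), np.float64(-10.0), np.float64(-10.0)), (np.float64(0.4529753069761166), np.float64(2.0), np.float64(-10.0), np.float64(-10.0)), (np.float64(0.4528741060585616), np.float64(-2.0), np.float64(-10.0), np.float64(-10.0)), (np.float64(0.452834008097166), np.float64(3.0000000000000004), np.float64(-10.0), np.float64(-10.0))]
```

View pics/o2.png

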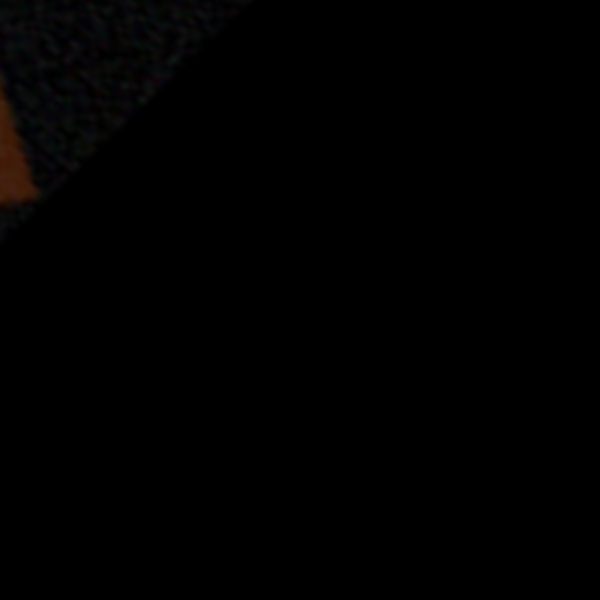

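That patch was centred on the orange look-alike at the image's edge, so it is useless. I repeat it on a fresh frame centred on (0.527, 0.176).

```bash
cat >> h.py <<'E'
def fitcross(o,mm,L,W,rng=8,sign=1,ring=None,a0=0):
    g=cv2.GaussianBlur(cv2.cvtColor(o,cv2.COLOR_RGB2GRAY),(0,0),1.5).astype(float);n=g.shape[0]//2
    def sc(p):
        m,h=crossmask(n,mm,p[1],p[2],p[0],L,W)
        if ring:
            y,x=np.mgrid[-n:n+1,-n:n+1]*mm;h=np.hypot(x-p[1],y-p[2])<ring
        return sign*(g[h&~m].mean()-g[m].mean())
    P=[(a,x,y) for a in np.radians(np.arange(-45,45,5.)) for x in np.arange(-rng,rng+.1,2) for y in np.arange(-rng,rng+.1,2)]
    b=max(P,key=sc)
    for st in(1,.5,.25):
        for _ in range(3):
            b=max([(b[0]+i*st*.035,b[1]+j*st,b[2]+k*st) for i in(-1,0,1) for j in(-1,0,1) for k in(-1,0,1)],key=sc)
    return b,sc(b)
E
python3 - <<'E'
from h import *
s=bot.observe()
f=wristcam(bot.grab_frame("wrist"),s);save(f,"w3.png")
c=np.array([.527,.176,0.040])
o=ortho(f,c,np.array([1,0,0.]),np.array([0,1.,0]),.045)
b,q=fitcross(o,.25,28.5,9.5);print(np.degrees(b[0]),b[1:],q)
n=o.shape[0]//2
m,h=crossmask(n,.25,b[1],b[2],b[0],28.5,9.5)
for k in(m,h):
    cs,_=cv2.findContours(k.astype(np.uint8),0,2);o=np.ascontiguousarray(o);cv2.drawContours(o,cs,-1,(255,0,0),1)
im=np.hstack([cv2.resize(np.array(f["img"]),(533,400)),cv2.resize(o,(267,400)) if 0 else np.vstack([cv2.resize(o,(267,267)),np.zeros((133,267,3),np.uint8)])])
cv2.imwrite("pics/o3.png",im[:,:,::-1])
E
```

```text
-42.49330964630264 (np.float64(2.0), np.float64(3.25)) 48.05868817972534
```

View pics/o3.png

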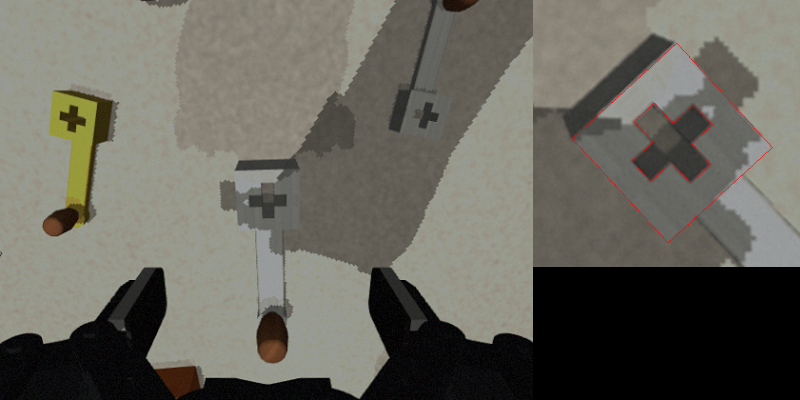

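The cross and hub outlines fit well: the crank is at (0.529, 0.179), yaw about 47°. That puts the knob 122 mm away where the network has it, so I go down and grip.

```bash
python3 -m jog '[[[-5,0,40,0,0,-0.03,1],[0,0,45,0,0,0,1],[0,0,38,0,0,0,1],[0,0,20,0,0,0,1],[0,0,0,0,0,0,1]]]'
python3 -c "
from h import *
s=bot.observe();print(s['position'].round(4),s['tool_rot'].round(4))"
python3 -m jog '[[[0,0,0,0,0,0,0],[0,0,0,0,0,0,0],[0,0,0,0,0,0,0],[0,0,0,0,0,0,0],[0,0,0,0,0,0,0]]]' 70
python3 -c "
from h import *
s=bot.observe();print(s['position'].round(4),s['tool_rot'].round(4))"
```

```text
clock: 4.2
position: [0.5305, 0.1797, 0.0798]
tool_rot: [3.141, -0.002, -2.319]
force: [-0.2, 0.7, 0.7]
grip_width: 0.0855
finger_force: 0.0
[0.5305 0.1797 0.0798] [ 3.1408e+00 -2.0000e-03 -2.3195e+00]
clock: 4.7
position: [0.5319, 0.18, 0.0829]
tool_rot: [-3.14, 0.002, -2.319]
force: [-3.4, -1.7, 17.2]
grip_width: 0.0472
finger_force: 71.2
[0.5319 0.18   0.0829] [-3.1404e+00  2.4000e-03 -2.3195e+00]
```

```bash
python3 -m jog '[[[0,0,-30,0,0,0,0],[0,0,-50,0,0,0,0],[0,0,-50,0,0,0,0],[0,0,-50,0,0,0,0],[0,0,-30,0,0,0,0]]]'
python3 - <<'E'
from h import *
s=bot.observe()
fw=wristcam(bot.grab_frame("wrist"),s)
f=fw;im=np.array(f["img"]).copy()
for q in["crank","crank_knob"]:
    for r in bot.spot_point(q,f)[:2]:
        T=Ro.from_euler('xyz',s["tool_rot"]).as_matrix().T@(np.array(r["xyz"])-s["position"])
        print(q,round(r["conf"],2),np.round(r["xyz"],4),"tool",T.round(4),proj(f,r["xyz"]).round()[0])
cv2.imwrite("pics/w4.png",im[:,:,::-1])
ft=bot.grab_frame("top");fs=bot.grab_frame("side")
for g in(ft,fs):
  for q in["shaft_seat","shaft_tip","shaft_rim","mill"]:
    for r in bot.spot_point(q,g)[:1]:print(q,round(r["conf"],2),np.round(r["xyz"],4))
E
```

```text
clock: 5.2
position: [0.5314, 0.1797, 0.2958]
tool_rot: [-3.14, 0.005, -2.32]
force: [1.3, 0.8, -3.4]
grip_width: 0.0469
finger_force: 74.0
crank 0.78 [ 4.065e-01  2.191e-01 -2.000e-04] tool [0.0575 0.1189 0.2955] [403. 117.]
crank 0.74 [0.5367 0.1752 0.2168] tool [ 0.0001 -0.0068  0.0791] [262. 278.]
crank_knob 0.66 [0.6649 0.0746 0.0472] tool [-0.0128 -0.1689  0.249 ] [ 91. 201.]
crank_knob 0.65 [0.3379 0.168  0.0392] tool [0.1415 0.1343 0.2557] [448.  12.]
shaft_seat 0.66 [ 0.5623 -0.2186  0.1599]
shaft_tip 0.62 [ 0.5487 -0.2273  0.1863]
shaft_rim 0.55 [ 0.5821 -0.2187  0.1726]
mill 0.83 [ 0.561  -0.2213 -0.0041]
shaft_seat 0.76 [ 0.5632 -0.2196  0.1592]
shaft_tip 0.73 [ 0.5435 -0.224   0.1894]
shaft_rim 0.53 [ 0.5785 -0.2218  0.1709]
mill 0.85 [ 0.5613 -0.2183  0.0011]
```

View pics/w4.png

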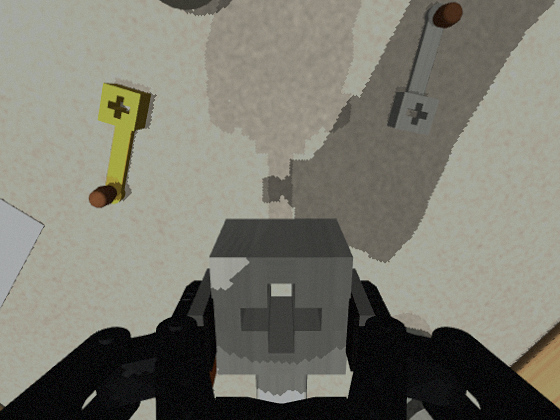

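```bash
cat >> h.py <<'E'
def shaftframe(seat,phi,th):
    mx=np.array([.866025*np.cos(phi),.866025*np.sin(phi),.5]);my=np.array([-np.sin(phi),np.cos(phi),0]);z=np.cross(mx,my)
    x=np.cos(th)*mx+np.sin(th)*my;return np.c_[x,np.cross(z,x),z],np.array(seat)
def togo(Rt,pt):
    s=bot.observe();R=Ro.from_euler('xyz',s["tool_rot"]).as_matrix()
    sh=R.T@(pt-s["position"])*1000;rv=Ro.from_matrix(R.T@Rt).as_rotvec()
    print("clock",s["clock"],"q",s["qpos"].round(2),"pos",s["position"].round(4),"F",s["force"].round(1),s["grip_width"].round(4));print("shift mm",sh.round(1),"rot",rv.round(4),"n",np.linalg.norm(sh)/50,np.linalg.norm(rv)/.15)
E
python3 - <<'E'
from h import *
T=None
f=bot.grab_frame("wrist");K=np.array(f["intrinsics"]);k=f["k1"]
px=np.array([[227,219],[337,219],[352,258],[210,257.5],[281,283],[241,320],[322,320]],float)
P=np.array([[-24,24,0],[-24,-24,0],[-24,-24,40],[-24,24,40],[-14.25,0,40],[0,14.25,40],[0,-14.25,40]])/1000
# image left = tool -y ? test both
D=np.array([k,0,0,0,0.])
for sg in(1,-1):
    Q=P*[1,sg,1]
    if sg<0: pass
    ok,rv,tv=cv2.solvePnP(Q,px,K,D,flags=cv2.SOLVEPNP_ITERATIVE)
    e=np.linalg.norm(cv2.projectPoints(Q,rv,tv,K,D)[0][:,0]-px,axis=1)
    M=np.eye(4);M[:3,:3]=cv2.Rodrigues(rv)[0];M[:3,3]=tv[:,0]
    C=np.array(f["tool_from_camera"])@M;print(sg,e.round(1));print(C.round(4))
R,s=shaftframe([.5623,-.2202,.16],.34,-.24)
Rt=np.c_[-R[:,0],R[:,1],-R[:,2]]
togo(Rt,s+R[:,2]*.17)
E
```

```text
1 [0.3 0.2 0.8 0.6 0.8 0.7 0.7]
[[ 1.000e+00  6.100e-03  2.100e-03  1.542e-01]
 [-6.100e-03  9.999e-01  1.190e-02  3.000e-04]
 [-2.000e-03 -1.190e-02  9.999e-01 -2.239e-01]
 [ 0.000e+00  0.000e+00  0.000e+00  1.000e+00]]
-1 [0.3 0.2 0.8 0.6 0.8 0.7 0.7]
[[-1.      0.0061 -0.0021  0.0021]
 [ 0.0061  0.9999 -0.0119  0.002 ]
 [ 0.002  -0.0119 -0.9999  0.0837]
 [ 0.      0.      0.      1.    ]]Traceback (most recent call last):
  File "<stdin>", line 17, in <module>
  File "h.py", line 51, in togo
    print("clock",s["clock"],"q",s["qpos"].round(2),"pos",s["position"].round(4),"F",s["force"].round(1),s["grip_width"].round(4));print("shift mm",sh.round(1),"rot",rv.round(4),"n",np.linalg.norm(sh)/50,np.linalg.norm(rv)/.15)
                                                                                                         ^^^^^^^^^^^^^^^^^^^^^
AttributeError: 'float' object has no attribute 'round'
```

```bash
sed -i 's/s\["grip_width"\].round(4)/round(s["grip_width"],4)/' h.py
python3 - <<'E'
from h import *
R,s=shaftframe([.5623,-.2202,.16],.34,-.24)
Rt=np.c_[-R[:,0],R[:,1],-R[:,2]]
togo(Rt,s+R[:,2]*.17)
E
```

```text
clock 5.9 q [-0.36  0.44 -0.1   1.78  0.05  0.93  1.91] pos [0.5309 0.1797 0.2906] F [-0.5 -0.6 -2.7] 0.0471
shift mm [ 346.9 -255.7  -16.5] rot [ 0.0646 -0.5316  0.7053] n 8.62613391633373 5.903960013620046
```

```bash
python3 -m jog '[[[0,0,0,0.009,-0.076,0.101,0],[0,0,0,0.009,-0.076,0.101,0],[0,0,0,0.009,-0.076,0.101,0],[0,0,0,0.009,-0.076,0.101,0]]]' |tail -3
python3 -m jog '[[[0,0,0,0.009,-0.076,0.101,0],[0,0,0,0.009,-0.076,0.101,0],[0,0,0,0.009,-0.076,0.101,0]]]' |tail -3
python3 - <<'E'
from h import *
R,s=shaftframe([.5623,-.2202,.16],.34,-.24)
Rt=np.c_[-R[:,0],R[:,1],-R[:,2]]
togo(Rt,s+R[:,2]*.17)
E
```

```text
force: [0.6, 0.8, -2.4]
grip_width: 0.047
finger_force: 73.8
force: [0.6, 0.1, -3.9]
grip_width: 0.0468
finger_force: 73.8
clock 6.6 q [-0.61  0.29  0.18  2.14  0.01  0.19  1.2 ] pos [0.531  0.1791 0.2912] F [ 0.6  0.1 -3.9] 0.0468
shift mm [  55.5 -413.  -109.1] rot [ 0.0016  0.0035 -0.0074] n 8.614585366847164 0.05549476059283867
```

```bash
python3 -m jog '[[[5.5,-41,-11,0,0,0,0],[5.5,-41,-11,0,0,0,0],[5.5,-41,-11,0,0,0,0],[5.5,-41,-11,0,0,0,0],[5.5,-41,-11,0,0,0,0]]]' |tail -3
python3 -m jog '[[[5.5,-41,-11,0,0,0,0],[5.5,-41,-11,0,0,0,0],[5.5,-41,-11,0,0,0,0],[5.5,-41,-11,0,0,0,0],[5.5,-41,-11,0,0,0,0]]]' |tail -3
python3 - <<'E'
from h import *
R,s=shaftframe([.5623,-.2202,.16],.34,-.24)
Rt=np.c_[-R[:,0],R[:,1],-R[:,2]]
togo(Rt,s+R[:,2]*.17)
s=bot.observe();f=wristcam(bot.grab_frame("wrist"),s);save(f,"w5.png")
for q in["shaft_seat","shaft_tip","shaft_rim","mill"]:
    for r in bot.spot_point(q,f)[:2]:print(q,round(r["conf"],2),np.round(r["xyz"],4),proj(f,r["xyz"]).round()[0])
E
```

```text
force: [-0.0, -1.0, -3.9]
grip_width: 0.0468
finger_force: 73.8
force: [0.7, 0.2, -2.3]
grip_width: 0.0469
finger_force: 73.8
clock 7.6 q [ 0.72  0.28 -0.53  2.13 -0.4   0.36  2.25] pos [ 0.5001 -0.1249  0.3025] F [ 0.7  0.2 -2.3] 0.0469
shift mm [  20.2 -118.9  -33.1] rot [ 0.0006 -0.0081 -0.0035] n 2.500870970462418 0.05876456580557609
shaft_seat 0.82 [ 0.5575 -0.2166  0.1541] [ 83. 190.]
shaft_tip 0.93 [ 0.546  -0.2228  0.1898] [ 46. 221.]
shaft_rim 0.68 [ 0.5788 -0.227   0.17  ] [ 67. 234.]
mill 0.98 [ 0.5575 -0.2189  0.0049] [122.  73.]
```

View pics/w5.png

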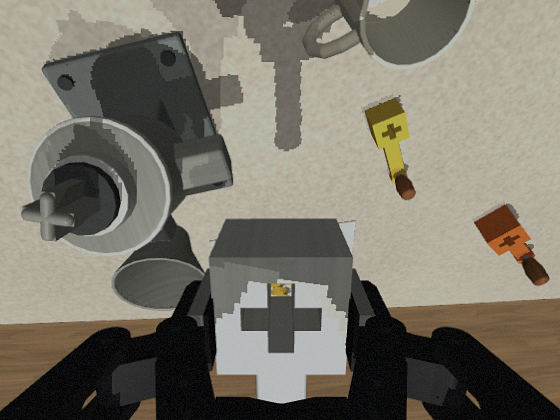

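The held crank and the mill are both clear: the shaft's cross is at (48,217) and the hub's hole at (281,320). I move closer and measure the shaft with the same camera, so that calibration errors cancel.

```bash
python3 -m jog '[[[5,-27,-15,0,0,0,0],[5,-27,-15,0,0,0,0],[5,-26,-15,0,0,0,0],[0,0,0,0,0,0,0],[0,0,0,0,0,0,0]]]' |tail -3
python3 - <<'E'
from h import *
R,s=shaftframe([.5623,-.2202,.16],.34,-.24)
Rt=np.c_[-R[:,0],R[:,1],-R[:,2]]
togo(Rt,s+R[:,2]*.17)
s=bot.observe();f=wristcam(bot.grab_frame("wrist"),s);save(f,"w6.png")
for q in["shaft_seat","shaft_tip","shaft_rim","mill"]:
    for r in bot.spot_point(q,f)[:2]:print(q,round(r["conf"],2),np.round(r["xyz"],4),proj(f,r["xyz"]).round()[0])
t=np.array(bot.spot_point("shaft_tip",f)[0]["xyz"]);print(t)
a=proj(f,t)[0].round().astype(int)
im=np.array(f["img"]);H=60
y0=max(a[1]-H,0);x0=max(a[0]-H,0);print("crop",x0,y0)
c=im[y0:y0+2*H,x0:x0+2*H];c=cv2.resize(c,None,fx=5,fy=5,interpolation=cv2.INTER_CUBIC);c=cv2.convertScaleAbs(c,alpha=1.5)
cv2.imwrite("pics/w6c.png",c[:,:,::-1])
E
```

```text
force: [0.7, 0.7, -2.3]
grip_width: 0.0472
finger_force: 74.0
clock 8.35 q [ 0.95  0.28 -0.56  2.06 -0.44  0.51  2.45] pos [ 0.4768 -0.2101  0.3246] F [ 0.7  0.7 -2.3] 0.0472
shift mm [  5.7 -40.7  11.2] rot [ 0.0003 -0.0087 -0.0035] n 0.851407501325988 0.06243550924191349
shaft_seat 0.93 [ 0.5601 -0.215   0.1583] [229. 201.]
shaft_tip 0.78 [ 0.5436 -0.2264  0.1882] [212. 216.]
shaft_rim 0.55 [ 0.5804 -0.2249  0.169 ] [215. 232.]
mill 0.81 [ 0.5584 -0.2179  0.0078] [222.  93.]
[ 0.5436 -0.2264  0.1882]
crop 152 156
```

View pics/w6c.png

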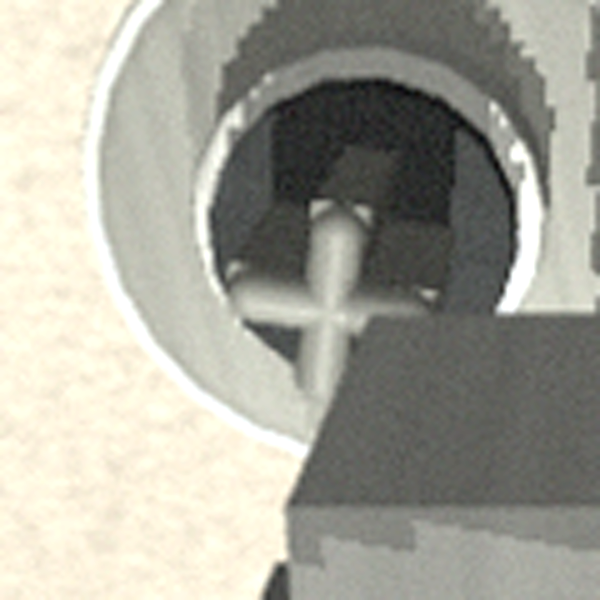

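Joint 7 would get too near its limit here, so I turn the held crank by another quarter turn, which the shaft accepts equally, and look again from there.

```bash
python3 -m jog '[[[0,0,0,0,0,0.143,0],[0,0,0,0,0,0.143,0],[0,0,0,0,0,0.143,0],[0,0,0,0,0,0.143,0],[0,0,0,0,0,0.143,0]]]' |tail -3
python3 -m jog '[[[0,0,0,0,0,0.143,0],[0,0,0,0,0,0.143,0],[0,0,0,0,0,0.143,0],[0,0,0,0,0,0.143,0],[0,0,0,0,0,0.143,0]]]' |tail -3
python3 -m jog '[[[0,0,0,0,0,0.143,0],[-27,0,0,0,0,0,0],[-27,0,0,0,0,0,0],[-27,0,0,0,0,0,0],[0,0,0,0,0,0,0]]]' |tail -3
python3 - <<'E'
from h import *
R,s=shaftframe([.5623,-.2202,.16],.34,-.24)
Rt=np.c_[-R[:,1],-R[:,0],-R[:,2]]
togo(Rt,s+R[:,2]*.17)
s=bot.observe();f=wristcam(bot.grab_frame("wrist"),s);save(f,"w7.png")
for q in["shaft_seat","shaft_tip","shaft_rim","mill"]:
    for r in bot.spot_point(q,f)[:2]:print(q,round(r["conf"],2),np.round(r["xyz"],4),proj(f,r["xyz"]).round()[0])
a=proj(f,[.545,-.2262,.189])[0].round().astype(int)
im=np.array(f["img"]);H=75
y0=max(a[1]-H,0);x0=max(a[0]-H,0);print("crop",x0,y0)
c=im[y0:y0+2*H,x0:x0+2*H];c=cv2.resize(c,None,fx=4,fy=4,interpolation=cv2.INTER_CUBIC);c=cv2.convertScaleAbs(c,alpha=1.5)
cv2.imwrite("pics/w7c.png",c[:,:,::-1])
E
```

```text
force: [-0.0, 0.1, -2.7]
grip_width: 0.0469
finger_force: 74.1
force: [0.6, -0.5, -2.7]
grip_width: 0.0473
finger_force: 74.1
force: [-0.5, 0.8, -1.6]
grip_width: 0.0472
finger_force: 73.9
clock 10.15 q [ 0.75  0.35 -0.17  1.95 -0.63  0.63  1.17] pos [ 0.4865 -0.2937  0.314 ] F [-0.5  0.8 -1.6] 0.0472
shift mm [44.2 -4.8 11.3] rot [0.0037 0.0134 3.1324] n 0.9180315942673526 20.882993162617478
shaft_seat 0.66 [ 0.559  -0.2137  0.156 ] [270. 138.]
shaft_tip 0.92 [ 0.547  -0.2278  0.1856] [274. 159.]
shaft_rim 0.74 [ 0.577  -0.2251  0.1707] [304. 156.]
mill 0.55 [ 0.5573 -0.2186  0.0046] [202. 146.]
crop 199 81
```

View pics/w7c.png

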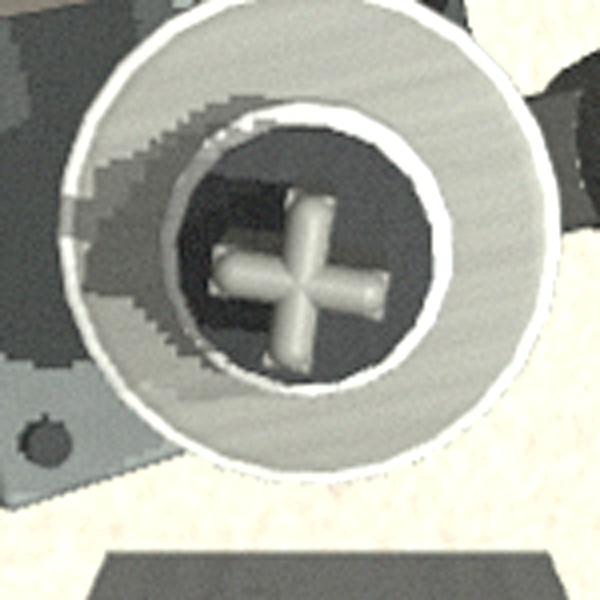

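The cross is centred at full-frame pixel (274.5,152) and turned about 10° in the picture, with the flange disc around (276,145) and the drum rim outside it. I fit the circle edges and the cross numerically.

```bash
cat > fit.py <<'E'
from h import *
from scipy.optimize import least_squares
from scipy.ndimage import map_coordinates as mc
def fit(f,cross,init,verbose=1):
    # cross: dict px: C,L,R,T,B ; init x,y,phi,th(angle of blade L->R family in shaft frame)
    g=cv2.GaussianBlur(cv2.cvtColor(np.array(f["img"]),cv2.COLOR_RGB2GRAY),(0,0),.8).astype(float)
    p=np.array(init,float);A=np.radians(np.arange(0,360,5))
    for it in range(8):
        R,s=shaftframe([p[0],p[1],.16+p[4]],p[2],0)
        obs=[]
        for r,z,mode in((.022,0,'g'),(.047,-.026,'b')):
            rr=np.arange(-.004,.0041,.0002)*(1.5 if it<3 else 1)
            for a in A:
                P=s+R@np.array([0,0,z])+(r+rr)[:,None]*(R@np.array([np.cos(a),np.sin(a),0]))
                q=proj(f,P)
                if (q<2).any() or (q[:,0]>557).any() or (q[:,1]>215).any():continue
                v=mc(g,[q[:,1],q[:,0]],order=1);d=np.gradient(v)
                if mode=='g':
                    i=np.argmax(d)
                    if d[i]<2:continue
                else:
                    i=np.argmax(v)
                    if i in(0,len(v)-1) or v[i]-np.median(v)<12:continue
                obs.append((a,r,z,*q[i]))
        O=np.array(obs)
        def res(p):
            R,s=shaftframe([p[0],p[1],.16+p[4]],p[2],0)
            P=s+(O[:,1:2]*np.c_[np.cos(O[:,0]),np.sin(O[:,0])])@R[:,:2].T+O[:,2:3]*R[:,2]
            q=proj(f,P);c=proj(f,s)[0];
            cc=proj(f,s+np.outer(O[:,2],R[:,2]));n=(q-cc);n/=np.linalg.norm(n,axis=1)[:,None]
            e=((q-O[:,3:])*n).sum(1)
            R2,_=shaftframe(s,p[2],p[3])
            tip=s+.034*R2[:,2]
            E=[3*(proj(f,tip)[0]-cross["C"])]
            for a,b,ax in(("L","R",0),("T","B",1)):
                u=proj(f,tip-.003*R2[:,2]+np.outer([-.011,.011],R2[:,ax]));t=u[1]-u[0];t/=np.linalg.norm(t);w=np.array(cross[b])-cross[a]
                E.append([t[0]*w[1]-t[1]*w[0]])
            return np.concatenate([e,*E,[p[4]/.002]])
        p=least_squares(res,p,loss='soft_l1',x_scale=[.001,.001,.01,.01,.001]).x
    e=res(p);n=len(O);fl=O[:,1]<.03
    if verbose:print("p",p.round(4),"nflange",fl.sum(),"rms",e[:n][fl].std().round(2),"ndrum",(~fl).sum(),e[:n][~fl].std().round(2) if (~fl).any() else 0,"cross",e[n:].round(2))
    return p
E
python3 - <<'E'
from fit import *
s=bot.observe();f=wristcam(bot.grab_frame("wrist"),s)
import pickle;pickle.dump((f["img"],f["intrinsics"],f["k1"],f["R"],f["t"]),open("f7.pkl","wb"))
cr=dict(C=[274.5,151.75],L=[255.25,148],R=[293.5,154.5],T=[277.5,132.25],B=[271,171])
Rt=Ro.from_euler('xyz',s["tool_rot"]).as_matrix()
Rs,_=shaftframe([0,0,0],.34,0)
d=Rs.T@(onz(f,cr["R"],.187)-onz(f,cr["L"],.187))[0];th=np.arctan2(d[1],d[0]);print("th0",th)
# vertical direction handedness
d2=Rs.T@(onz(f,cr["B"],.187)-onz(f,cr["T"],.187))[0];print(np.arctan2(d2[1],d2[0]))
if np.sin(np.arctan2(d2[1],d2[0])-th)<0: cr["T"],cr["B"]=cr["B"],cr["T"]
for c0 in ([.5623,-.2202,.34,th,0],[.560,-.218,.25,th,0]):
    p=fit(f,cr,c0)
R,se=shaftframe([p[0],p[1],.16+p[4]],p[2],p[3])
print("shaft in tool axes:\n",(Rt.T@R).round(3),"seat in tool mm",(Rt.T@(se-s["position"])*1000).round(1))
E
```

```text
th0 -0.48708708080006496
-1.986372634605842
p [ 0.5639 -0.2179  0.1791 -0.2729 -0.0064] nflange 72 rms 0.44 ndrum 45 1.16 cross [-7.87  8.63 -0.14  0.14 -3.19]
p [ 0.5639 -0.2179  0.1785 -0.2723 -0.0064] nflange 72 rms 0.44 ndrum 45 1.15 cross [-7.89  8.51 -0.14  0.14 -3.22]
shaft in tool axes:
 [[-0.165  0.983  0.08 ]
 [ 0.986  0.167 -0.023]
 [-0.036  0.075 -0.997]] seat in tool mm [ 41.5  -5.5 188.2]
```

```bash
python3 - <<'E'
from h import *
import pickle
from scipy.ndimage import map_coordinates as mc
i,K,k,R,t=pickle.load(open("f7.pkl","rb"));f=dict(img=i,intrinsics=K,k1=k,R=R,t=t)
print("f",np.array(K)[0,0],k)
g=cv2.GaussianBlur(cv2.cvtColor(np.array(i),cv2.COLOR_RGB2GRAY),(0,0),.6).astype(float)
c=np.array([276,144.])
for name,r0,r1 in(("dark->bright",25,42),("rim peak",48,72)):
    pts=[]
    for a in np.radians(np.arange(0,360,5)):
        r=np.arange(r0,r1,.25);x=c[0]+r*np.cos(a);y=c[1]+r*np.sin(a)
        if y.min()<1 or y.max()>212:continue
        v=mc(g,[y,x],order=1);j=np.argmax(np.gradient(v)) if r0<30 else np.argmax(v)
        if r0>30 and j in(0,len(v)-1):continue
        pts.append((x[j],y[j],r[j],v[j]))
    P=np.array(pts);E=cv2.fitEllipseAMS(P[:,:2].astype(np.float32));print(name,len(P),np.array(E[0]).round(2),np.array(E[1]).round(2),E[2]);print(P[:,2].round(1))
# radial profiles
for a in(0,90,180,270,45):
    r=np.arange(24,76,2);print(a,mc(g,[c[1]+r*np.sin(np.radians(a)),c[0]+r*np.cos(np.radians(a))],order=1).astype(int))
for X in([.5623,-.2202,.16],[.546,-.226,.1894]):print(proj(f,X),(R@np.array(X)+t)[2])
E
```

```text
f 371.28809404792787 -0.027017005683304677
dark->bright 72 [274.02 150.62] [63.59 64.92] 163.4563751220703
[29.2 29.8 29.8 30.8 31.5 32.8 33.2 33.2 34.5 35.  35.5 36.2 37.  37.2
 37.5 38.  38.2 38.5 38.2 39.8 39.2 39.  39.  39.  39.  38.5 38.2 38.2
 37.2 37.  36.5 36.5 35.8 34.5 34.2 33.5 33.2 32.8 31.8 31.5 31.  30.
 29.8 29.5 29.2 28.5 27.8 27.2 26.8 29.  28.2 26.2 25.8 25.5 25.  25.8
 25.5 25.  25.  25.  25.2 25.5 25.8 25.8 25.8 26.2 26.8 27.2 27.2 27.2
 28.  28.8]
rim peak 61 [275.93 146.96] [120.38 127.55] 165.44761657714844
[60.  60.2 60.  60.  60.8 60.8 60.  66.  66.8 71.5 62.2 61.8 67.  69.
 65.8 61.5 61.5 61.5 61.  61.2 61.2 61.  61.2 61.  61.2 61.  61.2 61.
 61.  60.8 60.8 61.  61.  61.2 60.8 60.5 61.  60.2 60.8 60.8 60.  60.
 60.2 60.  60.2 60.  60.  59.8 60.  60.  59.8 59.8 59.5 59.8 59.8 59.2
 59.5 59.5 59.5 59.8 59.2]
0 [ 59  60  63 156 181 162 127 129 131 134 133 133 133 134 132 135 145 167
 178  99  93 139 163 159 131 100]
90 [114 105  91  81  75  71  62  68 174 139 125 126 127 128 124 121 123 120
 141 171 165 171 169 170 168 137]
180 [ 32  31  30  30  37  84  92  70  65  67  67  67  66  67  64  72  79  77
  95 109  59  53  53  53  55  52]
270 [ 52 134 176 168 102 132 130 128 128 129 127 128 128 132 132 134 130 141
 177 142 135 137 137 138 137 138]
45 [121  75  60  57  58  62 158 162 127 127 130 130 129 131 127 128 131 131
 164 171 170 169 171 173 176 172]
[[276.24003614 154.23467476]] 0.251656787888446
[[274.56401608 163.2704273 ]] 0.21919646927751368
```

The arm was still settling between the two frames, which shifted the picture by about 7 px. I refit everything from the one later frame, with the cross found by template.

```bash
sed -i 's/(.047,-.026,.b.)/(RD,-.026,"b")/; s/^def fit(/RD=.0455\ndef fit(/' fit.py
cat >> fit.py <<'E'
def crossfind(f,phi,tip,rng=6):
    R,_=shaftframe([0,0,0],phi,0)
    c=np.array(tip)-.002*R[:,2]
    o=ortho(f,c,R[:,0],R[:,1],.03)
    b,q=fitcross(o,.25,24,6.5,rng=rng,sign=-1,ring=16)
    Rb,_=shaftframe([0,0,0],phi,b[0])
    ctr=c+R[:,0]*b[1]/1e3+R[:,1]*b[2]/1e3
    P=proj(f,np.array([ctr,ctr-.011*Rb[:,0],ctr+.011*Rb[:,0],ctr-.011*Rb[:,1],ctr+.011*Rb[:,1]]))
    Pc=proj(f,ctr+.002*0*R[:,2])[0]
    return dict(C=Pc,L=P[1],R=P[2],T=P[3],B=P[4]),b,q
def full(f,s,p=(.5623,-.2202,.34,0,0)):
    p=np.array(p,float)
    for it in range(3):
        R,se=shaftframe([p[0],p[1],.16+p[4]],p[2],0)
        cr,b,q=crossfind(f,p[2],se+.034*R[:,2],rng=8 if it==0 else 4);p[3]=b[0]
        print("cross",np.degrees(b[0]).round(1),b[1:],round(q,1),cr["C"].round(1))
        p=fit(f,cr,p)
    R,se=shaftframe([p[0],p[1],.16+p[4]],p[2],p[3])
    Rt=Ro.from_euler('xyz',s["tool_rot"]).as_matrix()
    print("shaft in tool axes:\n",(Rt.T@R).round(3),"seat in tool mm",(Rt.T@(se-s["position"])*1000).round(1))
    return p,R,se
E
sed -i 's/tip=s+.034\*R2\[:,2\]/tip=s+.032*R2[:,2]/; s/tip-.003\*R2/tip-0*R2/' fit.py
python3 - <<'E'
from fit import *
from fit import full
s=bot.observe();f=wristcam(bot.grab_frame("wrist"),s);print(s["clock"],s["position"].round(4),s["qd"].round(3))
p,R,se=full(f,s)
E
```

```text
10.45 [ 0.4866 -0.29    0.3149] [ 0.002  0.     0.004 -0.002 -0.002  0.002  0.   ]
cross -23.0 (np.float64(-0.25), np.float64(3.0)) 59.0 [273.3 157.5]
p [ 0.5623 -0.2183  0.2848 -0.3531 -0.0035] nflange 72 rms 0.78 ndrum 46 0.2 cross [-3.52 -0.02 -0.04  0.04 -1.76]
cross -20.5 (np.float64(0.75), np.float64(-0.25)) 59.7 [273.5 157.7]
p [ 0.5623 -0.2183  0.2853 -0.3587 -0.0034] nflange 72 rms 0.79 ndrum 47 0.71 cross [-3.85 -0.24 -0.02  0.02 -1.69]
cross -20.5 (np.float64(0.75), np.float64(0.0)) 59.6 [273.4 157.4]
p [ 0.5623 -0.2183  0.2808 -0.3543 -0.0035] nflange 72 rms 0.78 ndrum 45 0.25 cross [-3.79  0.07 -0.02  0.02 -1.76]
shaft in tool axes:
 [[-0.159  0.987  0.029]
 [ 0.987  0.159 -0.015]
 [-0.019  0.026 -0.999]] seat in tool mm [ 41.8  -5.6 184.9]
```

```bash
cat >> fit.py <<'E'
RC=np.array([[-1,.0061,-.0021],[.0061,.9999,-.0119],[.002,-.0119,-.9999]]);PC=np.array([2.1,2.0,83.7])
def plan(s,R,se,h):
    Rt=Ro.from_euler('xyz',s["tool_rot"]).as_matrix()
    S=Rt.T@R;st=Rt.T@(se-s["position"])*1000
    best=None
    for k in range(4):
        T=S@Ro.from_rotvec([0,0,k*np.pi/2]).as_matrix();D=T@RC.T;rv=Ro.from_matrix(D).as_rotvec()
        if best is None or np.linalg.norm(rv)<np.linalg.norm(best[0]):best=(rv,D)
    rv,D=best;sh=st+h*S[:,2]-D@PC
    print("h",h,"shift",sh.round(1),"rot",rv.round(4),"shift after rot axes",(D.T@sh).round(1))
E
python3 - <<'E'
from fit import *
from fit import full,plan
s=bot.observe();f=wristcam(bot.grab_frame("wrist"),s)
p,R,se=full(f,s,(.5623,-.2183,.28,0,-.0035))
plan(s,R,se,55)
R2,se2=shaftframe(se,p[2]+.03,p[3]);plan(s,R2,se2,55)
E
```

```text
cross -19.5 (np.float64(0.75), np.float64(-0.25)) 59.8 [273.4 157.2]
p [ 0.5623 -0.2183  0.2842 -0.3445 -0.0035] nflange 72 rms 0.33 ndrum 44 0.23 cross [-3.74 -0.04 -0.01  0.01 -1.75]
cross -20.5 (np.float64(0.75), np.float64(-0.25)) 59.8 [273.5 157.4]
p [ 0.5623 -0.2183  0.2866 -0.3604 -0.0035] nflange 72 rms 0.34 ndrum 45 0.2 cross [-3.83 -0.2  -0.02  0.02 -1.75]
cross -20.5 (np.float64(0.75), np.float64(0.0)) 59.8 [273.4 157.1]
p [ 0.5623 -0.2183  0.282  -0.3542 -0.0035] nflange 72 rms 0.33 ndrum 44 0.23 cross [-3.73  0.17 -0.02  0.02 -1.75]
shaft in tool axes:
 [[-0.158  0.987  0.028]
 [ 0.987  0.158 -0.015]
 [-0.019  0.026 -0.999]] seat in tool mm [ 42.   -5.6 185. ]
h 55 shift [44.2 -8.9 46.3] rot [-0.0049 -0.0282  0.1651] shift after rot axes [ 43.4 -16.4  45. ]
h 55 shift [42.1 -8.4 46.3] rot [-0.0005 -0.0141  0.1389] shift after rot axes [ 41.2 -14.2  45.7]
```

```bash
python3 -m jog '[[[0,0,0,0.001,-0.014,0.083,0],[0,0,0,0.001,-0.014,0.082,0],[22,-8,0,0,0,0,0],[21.4,-8,0,0,0,0,0],[0,0,20,0,0,0,0]]]' |tail -3
python3 -m jog '[[[0,0,0,0,0,0,0],[0,0,0,0,0,0,0],[0,0,0,0,0,0,0]]]' |tail -3
python3 - <<'E'
from fit import *
from fit import plan
s=bot.observe();print(s["clock"],s["qpos"].round(2))
R,se=shaftframe([.5623,-.2183,.1565],.284,-.355)
plan(s,R,se,55);plan(s,R,se,0)
f=wristcam(bot.grab_frame("wrist"),s);fs=bot.grab_frame("side")
a=np.array(f["img"])[100:330,170:400];b=np.array(fs["img"])[200:320,240:360]
cv2.imwrite("pics/x1.png",np.hstack([cv2.resize(a,(400,400)),cv2.resize(b,(400,400),interpolation=cv2.INTER_CUBIC)])[:,:,::-1])
E
```

```text
force: [0.2, -0.3, -3.3]
grip_width: 0.047
finger_force: 74.1
force: [-0.2, -0.7, -3.2]
grip_width: 0.0466
finger_force: 73.7
11.35 [ 0.65  0.32 -0.16  2.05 -0.67  0.51  0.98]
h 55 shift [ 1.2 -0.1 25.6] rot [-0.0062  0.0023 -0.0022] shift after rot axes [ 1.1 -0.3 25.6]
h 0 shift [ 1.4  0.9 80.6] rot [-0.0062  0.0023 -0.0022] shift after rot axes [ 1.2  0.4 80.6]
```

View pics/x1.png

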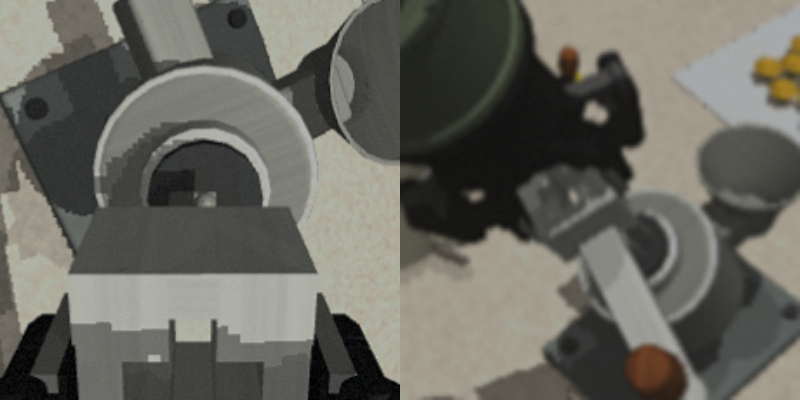

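In the wrist crop the spline end at (205,198) lines up with the hub's centre line, and the side crop shows the hub above the shaft. I advance, watching the force.

```bash
python3 -m jog '[[[1,0,20,0,0,0,0],[0,0,16,0,0,0,0],[0,0,6,0,0,0,0],[0,0,4,0,0,0,0],[0,0,0,0,0,0,0]]]'
python3 -m jog '[[[0,0,3,0,0,0,0],[0,0,3,0,0,0,0],[0,0,0,0,0,0,0]]]'
python3 - <<'E'
from fit import *
from fit import plan
s=bot.observe();R,se=shaftframe([.5623,-.2183,.1565],.284,-.355)
plan(s,R,se,0);Rt=Ro.from_euler('xyz',s["tool_rot"]).as_matrix();print((Rt.T@s["force"]).round(1),s["moment"].round(2))
E
```

```text
clock: 11.95
position: [0.5046, -0.2371, 0.2588]
tool_rot: [2.664, -0.174, 1.535]
force: [1.0, -2.1, 3.9]
grip_width: 0.0468
finger_force: 74.6
clock: 12.25
position: [0.5088, -0.2369, 0.2542]
tool_rot: [2.661, -0.172, 1.534]
force: [11.1, -3.6, 0.6]
grip_width: 0.0471
finger_force: 74.0
h 0 shift [ 1.  -1.5 29.2] rot [-0.0019  0.0045 -0.0015] shift after rot axes [ 0.8 -1.5 29.2]
[-3.1 10.5  4.2] [-0.7  -1.91 -0.7 ]
```

```bash
python3 -m jog '[[[0,1.5,2,0,0,0,0],[0,0,3,0,0,0,0],[0,0,0,0,0,0,0]]]'
cat >> fit.py <<'E'
def st():
    s=bot.observe();R,se=shaftframe([.5623,-.2183,.1565],.284,-.355)
    plan(s,R,se,0);Rt=Ro.from_euler('xyz',s["tool_rot"]).as_matrix();print("Ftool",(Rt.T@s["force"]).round(1),"Mtool",(Rt.T@s["moment"]).round(2),s["clock"])
E
python3 -c "
from fit import st;st()"
```

```text
clock: 12.55
position: [0.5119, -0.2356, 0.2493]
tool_rot: [2.663, -0.174, 1.535]
force: [8.7, -2.9, 1.2]
grip_width: 0.0469
finger_force: 74.2
h 0 shift [ 0.4 -1.8 23.3] rot [-0.0041  0.0031 -0.0016] shift after rot axes [ 0.3 -1.9 23.3]
Ftool [-2.3  8.6  2.6] Mtool [-1.57 -0.6  -0.05] 12.55
```

```bash
python3 -m jog '[[[0,1,3,0,0,0,0],[0,0,4,0,0,0,0],[0,0,4,0,0,0,0],[0,0,0,0,0,0,0]]]'
python3 -c "
from fit import st;st()"
```

```text
clock: 12.95
position: [0.5177, -0.2338, 0.2392]
tool_rot: [2.664, -0.174, 1.535]
force: [12.3, -3.1, -4.4]
grip_width: 0.0472
finger_force: 73.6
h 0 shift [ 0.1 -2.1 11.6] rot [-0.0055  0.0023 -0.0017] shift after rot axes [ 0.1 -2.2 11.5]
Ftool [-3.4  9.2  9.1] Mtool [-1.59 -0.82 -0.06] 12.95
```

```bash
python3 -m jog '[[[0,1,3,0,0,0,0],[0,0,3,0,0,0,0],[0,0,2,0,0,0,0],[0,0,0,0,0,0,0]]]'
python3 -c "
from fit import st;st()"
python3 -m jog '[[[0,0.5,2,0,0,0,0],[0,0,2,0,0,0,0],[0,0,0,0,0,0,0]]]'
python3 -c "
from fit import st;st()"
```

```text
clock: 13.35
position: [0.5216, -0.2326, 0.2324]
tool_rot: [2.666, -0.175, 1.535]
force: [7.1, -3.4, -4.8]
grip_width: 0.047
finger_force: 73.6
h 0 shift [ 0.1 -2.4  3.6] rot [-0.0067  0.0019 -0.002 ] shift after rot axes [ 0.1 -2.4  3.6]
Ftool [-4.   4.5  7. ] Mtool [-0.7  -1.18 -0.03] 13.35
clock: 13.65
position: [0.5222, -0.2328, 0.231]
tool_rot: [2.665, -0.175, 1.534]
force: [-42.7, -1.6, 56.1]
grip_width: 0.0467
finger_force: 83.2
h 0 shift [ 0.4 -2.3  2.1] rot [-0.0064  0.0023 -0.0027] shift after rot axes [ 0.4 -2.3  2.1]
Ftool [  6.7 -12.3 -69.1] Mtool [2.58 1.33 0.06] 13.65
```

Axial force has jumped to about 70 N at the expected depth, and the crank's origin comes out near z = 0.159, so it is seated. I ease off slightly and start the quarter turn.

```bash
python3 -m jog '[[[0,0,-1.3,0,0,0,0],[0,0,0,0,0,0,0],[0,0,0,0,0,0,0]]]'
python3 -c "
from fit import st;st()"
python3 -m jog '[[[0,-0.2,0,0,0,0.1,0],[0,-0.2,0,0,0,0.1,0],[0,-0.2,0,0,0,0.1,0],[0,0,0,0,0,0,0]]]'
python3 -c "
from fit import st;st()"
```

```text
clock: 13.95
position: [0.522, -0.2328, 0.2312]
tool_rot: [2.666, -0.175, 1.534]
force: [-23.5, -3.9, 28.8]
grip_width: 0.047
finger_force: 79.4
h 0 shift [ 0.4 -2.2  2.3] rot [-0.0069  0.0023 -0.0026] shift after rot axes [ 0.4 -2.2  2.3]
Ftool [  0.4  -7.4 -36.7] Mtool [ 1.46  0.13 -0.02] 13.95
clock: 14.35
position: [0.5217, -0.2323, 0.231]
tool_rot: [2.734, -0.306, 1.252]
force: [-23.3, -2.2, 31.0]
grip_width: 0.0467
finger_force: 79.3
h 0 shift [-0.6 -1.7  2.3] rot [-0.0065  0.0028 -0.3062] shift after rot axes [-0.1 -1.8  2.3]
Ftool [  0.4  -6.8 -38.2] Mtool [1.59 0.13 0.24] 14.35
```

Good: the torque is 0.24 N m, the shaft's friction, and the lateral forces are steady. I continue turning.

```bash
python3 -m jog '[[[0,-0.2,-0.2,0,0,0.1,0],[0,-0.2,-0.2,0,0,0.1,0],[0,-0.2,0,0,0,0.1,0],[0,-0.2,0,0,0,0.1,0],[0,0,0,0,0,0,0]]]'
python3 -c "
from fit import st;st()"
python3 -m jog '[[[0,-0.2,0,0,0,0.1,0],[0,-0.2,0,0,0,0.1,0],[0,-0.2,0,0,0,0.1,0],[0,-0.2,0,0,0,0.1,0],[0,0,0,0,0,0,0]]]'
python3 -c "
from fit import st;st()"
```

```text
clock: 14.85
position: [0.5212, -0.2315, 0.231]
tool_rot: [2.884, -0.439, 0.847]
force: [-16.1, -1.8, 23.8]
grip_width: 0.0468
finger_force: 78.3
h 0 shift [-1.5 -0.5  2.4] rot [-0.006   0.0033 -0.7059] shift after rot axes [-0.8 -1.3  2.4]
Ftool [ -0.7  -3.7 -28.5] Mtool [1.17 0.08 0.22] 14.85
clock: 15.35
position: [0.5212, -0.2307, 0.2311]
tool_rot: [3.088, -0.503, 0.403]
force: [-13.1, -0.6, 25.2]
grip_width: 0.0471
finger_force: 78.3
h 0 shift [-1.3 -2.1  2.4] rot [0.0106 0.019  0.4651] shift after rot axes [-2.1 -1.3  2.4]
Ftool [  1.5  -3.1 -28.2] Mtool [1.32 0.29 0.17] 15.35
```

```bash
python3 -m jog '[[[0,-0.2,0,0,0,0.11,0],[0,-0.2,0,0,0,0.11,0],[0,-0.2,0,0,0,0.11,0],[0,-0.2,0,0,0,0.11,0],[0,-0.1,0,0,0,0.1,0]]]'
python3 -m jog '[[[0,0,0,0,0,0,0],[0,0,0,0,0,0,0],[0,0,0,0,0,0,0]]]'
python3 - <<'E'
from fit import st
from h import *
st()
s=bot.observe();print(s["qpos"].round(2));Rt=Ro.from_euler('xyz',s["tool_rot"]).as_matrix()
print("crank origin est",(s["position"]+Rt@np.array([.001,.0,.0837])).round(4),"z",-Rt[:,2].round(3))
fs=bot.grab_frame("side");ft=bot.grab_frame("top")
for f in(fs,ft):
  for q in["crank","crank_knob","shaft_seat","shaft_rim"]:
    for r in bot.spot_point(q,f)[:5]:
      if r["xyz"][1]<-.02:print(q,round(r["conf"],2),np.round(r["xyz"],3))
E
```

```text
clock: 15.85
position: [0.5214, -0.2298, 0.2315]
tool_rot: [-2.908, -0.454, -0.205]
force: [-8.8, 1.0, 25.1]
grip_width: 0.0468
finger_force: 78.0
clock: 16.15
position: [0.5214, -0.2299, 0.2315]
tool_rot: [-2.91, -0.455, -0.201]
force: [-9.6, 0.1, 25.4]
grip_width: 0.0468
finger_force: 78.1
h 0 shift [-2.5 -0.3  2.5] rot [ 0.0148  0.0142 -0.0711] shift after rot axes [-2.5 -0.4  2.5]
Ftool [  2.7  -4.4 -26.6] Mtool [1.49 0.42 0.15] 16.15
[ 0.33  0.46  0.17  2.07 -1.1   0.47 -0.28]
crank origin est [ 0.5612 -0.2184  0.1588] z [-0.465 -0.14   0.874]
crank 0.94 [ 0.56  -0.219  0.162]
crank_knob 0.93 [ 0.423 -0.211  0.159]
crank 0.71 [ 0.56 -0.22  0.16]
crank_knob 0.93 [ 0.425 -0.205  0.166]
```

```bash
python3 -m jog '[[[0,0,-0.6,0,0,0,0],[0,0,0,0,0,0,1],[0,0,0,0,0,0,1],[0,0,0,0,0,0,1],[0,0,0,0,0,0,1]]]'
python3 -m jog '[[[0,0,-15,0,0,0,1],[0,0,-25,0,0,0,1],[0,0,-30,0,0,0,1],[0,0,-30,0,0,0,1],[0,0,-20,0,0,0,1]]]'
python3 -m jog '[[[0,0,0,0,0,0,1],[0,0,0,0,0,0,1],[0,0,0,0,0,0,1],[0,0,0,0,0,0,1]]]'
python3 - <<'E'
from h import *
fs=bot.grab_frame("side");ft=bot.grab_frame("top");s=bot.observe();fw=wristcam(bot.grab_frame("wrist"),s);save(fw,"wend.png")
for f in(fs,ft,fw):
  for q in["crank","crank_knob","shaft_seat","mug","jar","dish"]:
    for r in bot.spot_point(q,f)[:5]:
      if q[0] not in"c" or r["xyz"][1]<-.02:print(q,round(r["conf"],2),np.round(r["xyz"],3))
E
```

```text
clock: 17.15
position: [0.5208, -0.2301, 0.2306]
tool_rot: [-2.911, -0.453, -0.201]
force: [0.3, -0.1, -0.2]
grip_width: 0.0856
finger_force: 0.0
clock: 17.65
position: [0.4645, -0.2473, 0.3374]
tool_rot: [-2.912, -0.454, -0.201]
force: [0.2, 0.1, 0.2]
grip_width: 0.0856
finger_force: 0.0
clock: 18.05
position: [0.4654, -0.2466, 0.335]
tool_rot: [-2.911, -0.452, -0.2]
force: [0.3, -0.9, -0.6]
grip_width: 0.0856
finger_force: 0.0
crank 0.94 [ 0.561 -0.219  0.165]
crank_knob 0.96 [ 0.421 -0.213  0.154]
crank_knob 0.42 [ 0.559 -0.239  0.156]
shaft_seat 0.62 [ 0.562 -0.222  0.158]
mug 0.68 [ 0.467 -0.015 -0.002]
dish 0.74 [ 0.638 -0.475 -0.001]
crank 0.86 [ 0.557 -0.22   0.158]
crank_knob 0.64 [ 0.424 -0.207  0.156]
shaft_seat 0.44 [ 0.563 -0.219  0.158]
mug 0.71 [ 0.469 -0.012  0.002]
jar 0.59 [0.569 0.433 0.002]
dish 0.69 [ 0.637 -0.474  0.002]
crank_knob 0.74 [ 0.422 -0.212  0.157]
shaft_seat 0.97 [ 0.558 -0.216  0.158]
shaft_seat 0.47 [ 0.557 -0.221  0.003]
dish 0.88 [ 0.638 -0.476 -0.001]
```

```bash
python3 -c "
from workcell import bot
print(bot.job_done())"
```

```text
the job is handed in; nothing more can be done
None
```

I handed the job in at about 18 s: the crank is home on the shaft (net-measured 1–6 mm from the flange centre, about the nets' error; 70 N stop felt at full depth), turned about 90° by wrist rotation, and released, with the mug, jar and dish unmoved; no verdict came back.

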